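Slide a gel slide carrier along the rail into the lit reader pocket

ROBOT

A 6-joint arm with a two-finger parallel gripper is mounted at the origin on a cart in front of the work surface, level with it; the furniture and walls round the work are solid. World frame = base frame: x ahead of the robot, y to its left, z up, the work surface at z = 0. Lengths are in m, angles in rad, forces in N, time in s.
With the tool pointing down it reaches from about 0.375 to 0.9 m from the base axis. Payload 3.1 kg.
Tool frame: the origin (TCP) lies at the very end of the fingers, on their centre line; the grasp point (between the pads) lies 19 mm behind it; z points along the fingers, y is the direction in which the jaws open and shut (so a half turn about z gives the same grasp; the last joint's range is limited). The gripper opens to 87 mm and grips with 3 to 60 N. Pads are 19 mm wide; open, the fingers measure 117 mm over their backs; the gripper's body (75 mm by 190 mm) begins 51 mm behind the grasp point.
Start: joints at [-0.178, 0.527, 1.433, -0, 1.181, -0.178], TCP at [0.625, 0, 0.187] pointing down, gripper open.
Joint ranges: [-3.08, 3.08], [-0.75, 2.2], [0.22, 2.44], [-1.43, 4.57], [0, 2.65], [-2.85, 2.85]. Speed limits (rad/s): [2.79, 2.79, 3.14, 3.14, 3.14, 3.14].

INTERFACE

Orientations are given as a rotation vector (axis times angle).
In Python, from plant import manip, cams gives the robot as it stands.
- The arm moves only by the tool servo_tool, never from a script. Its arguments are lists of equal length, an entry for each row: "offset": the shift along the tool's x, y, z in mm, a list of three; "twist": the turn about the tool's z in units of 10 degrees (1.0 is 10 degrees). A call has 1 to 12 rows; each row is the pose to reach, as a shift and turn from the pose commanded when the call began, along the tool's axes at that moment; what a row does not reach only later rows make up. A row lasts 1/8 s, in which the tool goes at most 62.5 mm and 10.7 degrees, less where a joint would pass 70% of its speed; a pose out of reach is approached as far as the arm can. A call with a gripper value outside its range is refused whole. "gripper" is the finger opening in mm, from 0 to 87, set as the call begins (left out, the last holds). The fingers move at their own pace and stop on an object; the grip force is fixed at half the most. Time passes only in rows, so rows that repeat a pose let the fingers close. It gives the time, the measured TCP pose, the force and the opening at its end, in the units of the state.
- manip.read_state(): the state, without advancing time (a new reading comes with each control period).
- cams.read_camera(name): name is "scene" or "side" or "wrist"; returns the picture (420x560x3 uint8, blue, green, red); there is no depth.
- cams.get_calibration(name): a dict with "fov_y" (degrees; the focal length in pixels is half the picture's height over the tangent of half this angle, whatever the lens; pixels are square), "cx", "cy" (the principal point, pixels), "k1" (the pictures are not rectified: a ray, as slopes to the right and down, at radius r is drawn at 1 + k1 r^2 times it, then the intrinsics apply), "rvec" (rotation vector, rad) and "tvec" (3), from world to camera coordinates, as OpenCV has them. Camera axes: x right, y down, z forward; pixel columns grow to the right and rows downward; lengths in m; the calibration is good to about 2 mm. A picture is of the moment at which its call begins: read the wrist's pose just before it. get_calibration takes no time and is no camera call; for the wrist camera it gives the pose at the moment of the call.
- manip.hand_in(): hands the job in, once; it reports no verdict.
The state is a dict: "time": time; "joints": joint angles; "joint_vel": joint speeds; "joint_efforts": joint torques, N m; "tcp_pos": TCP position; "tool_rot": TCP orientation; "ft_force": force on the tool from outside, world axes, zero at the start; "torque": the same for the moment, N m; "gripper_width": finger opening in m.
Only numpy, scipy, OpenCV 4.12 (cv2) and the standard library are available. Lean on these libraries where they do the work, as an engineer would, in place of code of your own. Each camera call takes 0.05 s, during which the arm holds its last target. There are 200 camera calls.

TASK

The loading stage of the slide reader has a straight rail along its back with a corner pocket at each end; the pocket whose lamp is green is free. With closed fingers, push the orange carrier back flat against the rail between the two red lines, then slide it along the rail, always against the rail from the red line on, until it is fully home in the corner of the green-lamp pocket, and move clear. Only push it: never pick it up or tip it, and leave the white spare carrier and the two bottles where they stand.

Things in the scene. Friction and masses are not known exactly. Their poses are not given: they have to be found in the camera images.
- carrier: Loose orange slide carrier, a flat block 40 mm (its x) by 50 mm (its y) by 18 mm high with a dark-framed blue window on top, about 70 g. Origin at the centre of its underside, z up. It starts on the stage well in front of the rail, between the red lines, its y axis within about 0.45 rad of the rail's direction.
- stage: Fixed white stage plate, top 10 mm above the worktop, x -100..+82, y -162..+162 mm. Origin on the worktop, z up, x toward the rail at the back, y along it to the left. Aluminium rail, front face x = +45 mm, 12 thick. End stops, inner faces y = +150 and -150, from the rail to x = -9. Rail and stops 14 mm high above the plate. Thin red lines across the plate at y = +85 and -85.
- home_left (a point): On the plate's top: where the centre of a carrier's underside lies when it is fully home in the left pocket, touching rail and end stop: stage x = +25, y = +125 mm. A lip 8 mm high stands in front of the pocket, back face stage x = +2 mm (43 mm gap for the 40 mm carrier), y = 125 to 150, with a flare some 15 mm longer opening out to x = -14; so it is entered along the rail.
- home_right (a point): The same for the right pocket, its mirror image: stage x = +25, y = -125 mm. In either pocket the rear half of a carrier fully home (25 mm) sticks out beyond the straight lip.
- lamp_green: Green lamp, 19 mm across and 20 mm high, standing on the plate behind the rail at one of the two pockets (either end). Origin at the centre of its underside, axes parallel to the stage's; it stands at stage x = +69 mm, y = +125 or -125 mm, so right behind the centre of the carrier's home.
- lamp_red: Red lamp of the same shape and height behind the other pocket, which must not be used.
- spare: Loose white spare carrier of the same shape and size (40 x 50 x 18 mm, origin at the centre of its underside), lying at the front left of the stage, outside the red lines. Leave it.
- bottle_brown: Loose brown bottle with a tan cap, 39 mm across, 105 mm tall, on the worktop in front of the left end of the stage. Origin at the centre of its underside. Leave it.
- bottle_blue: Loose clear bottle with a dark blue cap, 50 mm across, 98 mm tall, on the worktop to the right of the stage. Origin at the centre of its underside. Leave it.

How it is judged:
On the way:
1. the orange carrier lies flat against the rail between the red lines (x of carrier in the frame of stage above 0.021 m and y of carrier in the frame of stage between -0.075 and 0.075 m and angle between the x axis of carrier and the x axis of stage, either way round below 0.1 rad), for 0.2 s.
At the end, for the whole second after the job is handed in: The orange carrier rests flat and square (0.1 rad) in the corner of the green-lamp pocket, within 4 mm of touching both the rail and the end stop, at rest (x of carrier in the frame of lamp_green between -0.048 and -0.04 m and y of carrier in the frame of lamp_green between -0.004 and 0.004 m and angle between the x axis of carrier and the x axis of stage, either way round below 0.1 rad and angle between carrier's own z axis and vertical below 0.06 rad and height (world z) of carrier below 0.013 m and linear speed of carrier below 0.01 m/s).
It fails at once if the orange carrier is lifted more than 8 mm off the stage (height (world z) of carrier above 0.018 m).
It fails at once if the orange carrier is tipped by more than 0.3 rad (angle between carrier's own z axis and vertical above 0.3 rad).
It fails at once if the orange carrier's middle comes within 15 mm of a red line, or passes it, while the carrier is more than 8 mm off the rail (x of carrier in the frame of stage below 0.017 m and (y of carrier in the frame of stage above 0.07 m or y of carrier in the frame of stage below -0.07 m)).
It fails at once if the white spare carrier or one of the two bottles is moved by more than 15 mm (distance of any of spare, bottle_brown, bottle_blue from where it was at the start of the episode above 0.015 m).
It also fails if it takes over 64 s, if anything falls off the work surface, if the arm or the gripper's body presses on something with over 40 N, if the wrist force passes 120 N, or if a joint passes its speed limit or range.

## Working session

There is one attempt and no reset: what is moved stays moved. The work goes in short steps, Python scripts to look and compute and a tool call to move; the robot and the scene stay as the last step left them, time stands still between calls to the robot, and variables do not carry over. Pictures are saved under pics/ and viewed, about 8 in all and at most 12, crops included, and the job is handed in when it is done.

Besides the shell and the picture viewer there is one more tool, called after "Request:" by a JSON object that holds its "fn" and its "kwargs", one argument or row to a line. servo_tool: Moves the arm, as the interface text tells. Its arguments: {"type":"object","properties":{"offset":{"type":"array","items":{"type":"array","items":{"type":"number"}}},"twist":{"type":"array","items":{"type":"number"}},"gripper":{"type":"number"}},"required":["offset","twist"]}

```bash
mkdir -p pics; cat > h.py <<'E'
import numpy as np, cv2
from plant import manip, cams
def cal(n):
    c=cams.get_calibration(n); f=210/np.tan(np.radians(c["fov_y"])/2)
    R=cv2.Rodrigues(np.array(c["rvec"],float))[0]; t=np.array(c["tvec"],float)
    return f,c["cx"],c["cy"],c["k1"],R,t
def ray(px,c):
    f,cx,cy,k,R,t=c
    d=np.array([(px[0]-cx)/f,(px[1]-cy)/f]); u=d.copy()
    for _ in range(30): u=d/(1+k*(u@u))
    return -R.T@t, R.T@np.array([u[0],u[1],1.])
def onplane(px,c,z):
    o,v=ray(px,c); return o+v*(z-o[2])/v[2]
def proj(P,c):
    f,cx,cy,k,R,t=c
    p=R@np.array(P,float)+t; u=p[:2]/p[2]; u=u*(1+k*(u@u)); return u*f+[cx,cy]
E
python3 - <<'E'
from h import *
s=manip.read_state(); print(s)
ims=[]
for n in("scene","side","wrist"):
    im=cams.read_camera(n); cv2.imwrite(f"pics/{n}0.png",im); print(n,cams.get_calibration(n))
E
```

```text
{'time': 0.0, 'joints': array([-1.78486456e-01,  5.28488577e-01,  1.43388813e+00,  6.24241894e-06,
        1.18135316e+00, -1.78517449e-01]), 'joint_vel': array([-0.0014705 ,  0.0015842 , -0.00115202, -0.00056121,  0.00037209,
       -0.0003388 ]), 'joint_efforts': array([-5.45745443e-04, -4.40045428e+01, -1.76593530e+01,  6.32597599e-02,
        5.83207863e-02, -1.53719384e-04]), 'tcp_pos': array([6.24211901e-01, 1.82106543e-04, 1.86262431e-01]), 'tool_rot': array([-2.22016560e+00, -2.22022914e+00,  1.90611737e-03]), 'ft_force': array([-0.75690091,  0.23191057,  0.12561984]), 'torque': array([-0.00988972, -0.00972008,  0.03231103]), 'gripper_width': 0.08719079198876083}
scene {'fov_y': 46.335969025656055, 'cx': 286.23936329765394, 'cy': 216.29308808825138, 'k1': -0.10745914907676486, 'rvec': array([ 1.9667018 , -0.54158844,  0.35088375]), 'tvec': array([-0.52448927,  0.07859779,  1.1554399 ])}
side {'fov_y': 50.46328999132484, 'cx': 276.0263160081577, 'cy': 201.45633501860635, 'k1': -0.07563358751928952, 'rvec': array([ 2.20944997, -1.20555758,  0.43473455]), 'tvec': array([-0.40293263,  0.29965025,  1.21068279])}
wrist {'fov_y': 60.36711475659392, 'cx': 273.94054544172053, 'cy': 215.49328665579355, 'k1': -0.08231416805221169, 'rvec': array([-2.86274080e+00, -2.06911327e-03,  3.73684060e-03]), 'tvec': array([-0.62452252, -0.03423636,  0.39081343])}
```

View pics/scene0.png

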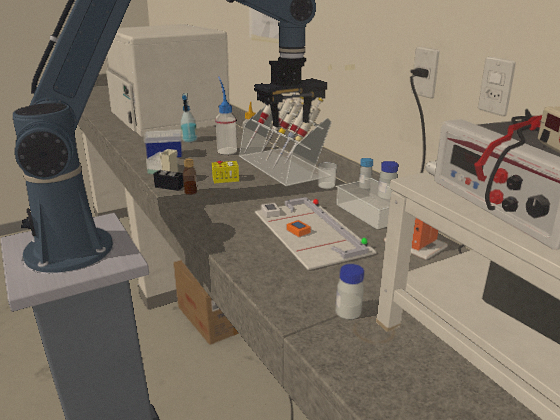

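View pics/wrist0.png

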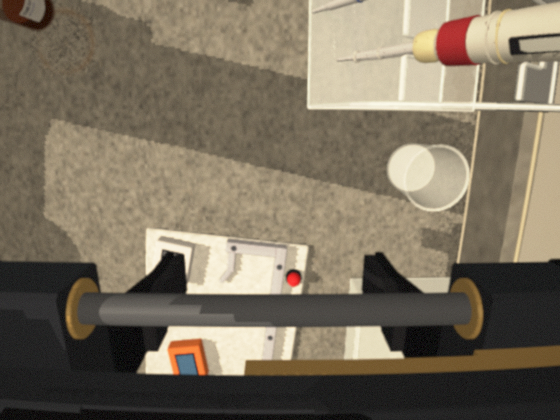

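```bash
cat >> h.py <<'E'
def blobs(im,kind,amin=8):
    h=cv2.cvtColor(im,cv2.COLOR_BGR2HSV); H,S,V=cv2.split(h)
    m={"orange":(H>=5)&(H<=17)&(S>180)&(V>120),"green":(H>45)&(H<80)&(S>150)&(V>90),
       "red":((H<4)|(H>175))&(S>180)&(V>120)}[kind].astype(np.uint8)
    n,l,st,ce=cv2.connectedComponentsWithStats(m)
    return [(int(st[i,4]),ce[i].round(1),st[i,:4].tolist()) for i in range(1,n) if st[i,4]>=amin]
E
python3 - <<'E'
from h import *
for n in("scene","side","wrist"):
    im=cv2.imread(f"pics/{n}0.png"); c=cal(n); print(n,"cam at",-c[4].T@c[5])
    for k in("orange","green","red"):
        for a,ce,bb in blobs(im,k): 
            p=onplane(ce,c,.028 if k=="orange" else .025)
            if 0.3<p[0]<1 and -.6<p[1]<.4: print(k,a,ce,bb,p.round(4))
im=cv2.imread("pics/side0.png"); cv2.imwrite("pics/sc.png",np.hstack([cv2.resize(cv2.imread("pics/scene0.png")[180:330,240:390],(400,400)),cv2.resize(im,(400,300))[:, :].copy() if 0 else cv2.copyMakeBorder(cv2.resize(im,(400,300)),0,100,0,0,0)]))
E
```

```text
scene cam at [-0.07432676 -1.12937173  0.57905353]
orange 159 [416.6 234.2] [412, 219, 12, 31] [ 0.7389 -0.4018  0.028 ]
orange 176 [298. 229.] [287, 221, 23, 15] [ 0.505  -0.2336  0.028 ]
green 24 [363.9 240.7] [362, 238, 5, 6] [ 0.6105 -0.3579  0.025 ]
red 17 [315.6 201.1] [314, 199, 4, 5] [ 0.6403 -0.111   0.025 ]
side cam at [-0.23031397 -0.6144958   1.13456961]
orange 132 [381.8 171.6] [372, 166, 22, 12] [ 0.829  -0.3739  0.028 ]
orange 393 [375.2 193.8] [362, 182, 29, 24] [ 0.7266 -0.3961  0.028 ]
orange 140 [293.6 213.7] [285, 205, 19, 17] [ 0.5127 -0.2152  0.028 ]
green 19 [347.2 211.2] [345, 209, 5, 5] [ 0.6151 -0.3509  0.025 ]
red 21 [210.9  90. ] [209, 88, 5, 5] [0.8684 0.3883 0.025 ]
red 15 [220.4  95.6] [219, 94, 4, 4] [0.8603 0.3342 0.025 ]
red 9 [177.7 150.2] [176, 149, 4, 3] [0.5329 0.2747 0.025 ]
red 13 [285.2 173.5] [284, 172, 4, 4] [ 0.6448 -0.1024  0.025 ]
wrist cam at [0.62550346 0.07531867 0.38341644]
orange 695 [188.6 353.9] [169, 340, 38, 35] [ 0.5246 -0.1956  0.028 ]
red 948 [452.3  40.2] [437, 18, 34, 42] [0.7923 0.1446 0.025 ]
red 130 [293.1 278.5] [287, 273, 13, 13] [ 0.6456 -0.0987  0.025 ]
```

View pics/sc.png

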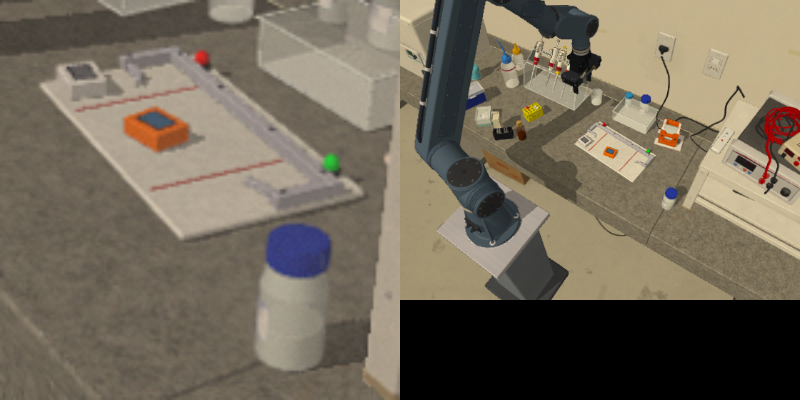

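```bash
python3 - <<'E'
from h import *
c=cal("scene")
for px,z in[((351,274),.098),((349,312),0),((383,325),0),((401,320),0),((190,188),0),((295,249),.01)]: print(px,onplane(px,c,z).round(3))
E
```

```text
(351, 274) [ 0.419 -0.546  0.098]
(349, 312) [ 0.432 -0.535  0.   ]
(383, 325) [ 0.463 -0.6    0.   ]
(401, 320) [ 0.502 -0.606  0.   ]
(190, 188) [0.394 0.21  0.   ]
(295, 249) [ 0.463 -0.287  0.01 ]
```

Request:
{"fn": "servo_tool", "kwargs": {
  "offset": [
    [-50, -10, -15],
    [-100, -20, -30],
    [-150, -30, -45],
    [-200, -40, -60],
    [-250, -45, -80],
    [-300, -55, -90],
    [-340, -60, -100],
    [-340, -60, -100],
    [-340, -60, -100],
    [-340, -60, -100]
  ],
  "twist": [0.1, 0.2, 0.3, 0.4, 0.5, 0.6, 0.7, 0.7, 0.7, 0.7],
  "gripper": 0
}}

```text
time: 1.4
tcp_pos: [0.565, -0.3383, 0.2867]
tool_rot: [-2.35, -2.082, -0.0]
ft_force: [0.9, 0.8, -0.3]
gripper_width: 0.0017
```

```bash
python3 - <<'E'
from h import *
import pickle
print(manip.read_state()["joint_vel"].round(3)); c=cal("wrist"); im=cams.read_camera("wrist"); cv2.imwrite("pics/w1.png",im); pickle.dump(c,open("w1.pkl","wb"))
print("cam",-c[4].T@c[5])
for k in("orange","green","red"):
    for a,ce,bb in blobs(im,k,20): print(k,a,ce,bb,onplane(ce,c,.028 if k=="orange" else .025).round(4))
E
```

```text
[ 0.004 -0.003 -0.004 -0.001 -0.001  0.   ]
cam [ 0.57509348 -0.26386567  0.48368134]
orange 682 [225.9  75.5] [205, 52, 40, 47] [ 0.5222 -0.213   0.028 ]
orange 3447 [422.5 203.7] [374, 163, 95, 90] [ 0.7548 -0.4001  0.028 ]
orange 27 [410.3 185.6] [406, 183, 9, 5] [ 0.7389 -0.3738  0.028 ]
green 96 [314.6 176.9] [310, 172, 11, 11] [ 0.6164 -0.3488  0.025 ]
```

View pics/w1.png

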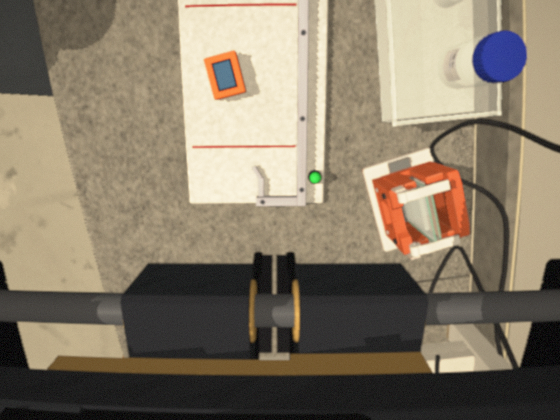

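```bash
cat >> h.py <<'E'
def carrier(im,c,box=None):
    """centre (z=.028) and yaw of orange top from minAreaRect in the plane"""
    h=cv2.cvtColor(im,cv2.COLOR_BGR2HSV); H,S,V=cv2.split(h)
    m=((H>=3)&(H<=20)&(S>130)&(V>80)).astype(np.uint8)*255
    if box: mm=np.zeros_like(m); x0,y0,x1,y1=box; mm[y0:y1,x0:x1]=m[y0:y1,x0:x1]; m=mm
    k=max(cv2.findContours(m,cv2.RETR_EXTERNAL,cv2.CHAIN_APPROX_NONE)[0],key=cv2.contourArea)
    W=np.array([onplane(p[0],c,.028)[:2] for p in k])
    (x,y),(a,b),t=cv2.minAreaRect((W*1000).astype(np.float32))
    return (round(x,1),round(y,1)),(round(a,1),round(b,1)),round(t,1)
E
python3 - <<'E'
from h import *
import pickle
c=pickle.load(open("w1.pkl","rb")); im=cv2.imread("pics/w1.png")
print(carrier(im,c,(190,40,260,110)))
b,g,r=[a.astype(float) for a in cv2.split(im)]
red=np.clip(r-(g+b)/2-25,0,None)
for r0,r1 in((1,12),(140,153)):
    P=[]
    for x in range(195,293):
        w=red[r0:r1,x]
        if w.sum()>20: P.append(onplane((x,(np.arange(r0,r1)*w).sum()/w.sum()),c,.01)[:2])
    P=np.array(P); s,i=np.polyfit(P[:,0],P[:,1],1); print("redline",len(P),"angle",np.arctan(s),"y at x=.55",s*.55+i, "x range",P[:,0].min(),P[:,0].max())
G=cv2.cvtColor(im,cv2.COLOR_BGR2GRAY).astype(float)
for y in(30,70,100,130,160): print(y,G[y,288:330].astype(int).tolist())
print(G[195:212,220].astype(int),G[195:212,290].astype(int), G[170,180:200].astype(int))
E
```

```text
((520.7, -212.4), (39.3, 49.6), 6.8)
redline 98 angle -0.11490250371464837 y at x=.55 -0.13154346158070213 x range 0.49474063476860103 0.6108062970107571
redline 98 angle -0.11573063866302583 y at x=.55 -0.3027025338799175 x range 0.46682662093443417 0.592285506142024
30 [231, 233, 234, 235, 233, 235, 233, 233, 228, 219, 202, 207, 204, 181, 148, 134, 144, 173, 199, 194, 173, 164, 168, 171, 171, 174, 176, 176, 180, 194, 218, 231, 234, 235, 239, 240, 242, 235, 211, 160, 116, 100]
70 [231, 231, 233, 232, 236, 237, 236, 234, 230, 221, 219, 216, 211, 215, 216, 215, 213, 216, 205, 185, 175, 179, 177, 183, 180, 178, 179, 180, 184, 196, 217, 230, 235, 236, 237, 235, 230, 210, 164, 120, 98, 97]
100 [237, 237, 237, 238, 237, 238, 238, 236, 228, 212, 204, 210, 210, 212, 211, 214, 211, 210, 201, 177, 170, 177, 177, 172, 175, 175, 176, 181, 198, 226, 236, 239, 239, 237, 233, 231, 218, 178, 132, 112, 100, 98]
130 [236, 238, 237, 236, 234, 235, 235, 233, 224, 210, 206, 209, 211, 209, 209, 211, 210, 207, 187, 174, 176, 179, 178, 183, 181, 180, 187, 193, 214, 230, 234, 233, 235, 238, 239, 233, 202, 143, 108, 98, 97, 102]
160 [235, 235, 239, 239, 238, 236, 237, 235, 227, 217, 214, 212, 209, 205, 204, 206, 206, 198, 180, 176, 179, 184, 182, 183, 176, 173, 176, 193, 222, 237, 240, 239, 241, 241, 234, 209, 154, 120, 110, 110, 122, 146]
[239 240 241 240 238 239 237 225 184 144 132 138 147 153 156 159 160] [200 157 168 198 210 209 210 214 213 211 195 163 150 143 148 151 154] [149 140 135 133 131 138 148 193 234 239 236 234 235 236 238 238 237 238
 236 235]
```

```bash
cat >> h.py <<'E'
th=-.1153; ex=np.array([np.cos(th),np.sin(th)]); ey=np.array([-np.sin(th),np.cos(th)])
E
python3 - <<'E'
from h import *
import pickle
c=pickle.load(open("w1.pkl","rb"))
m=np.array([.55,-.21712]); y0=m@ey; print("y0",y0)
for px,z,sx in[((326.5,70),.01,.082),((325.3,100),.01,.082),((324.5,130),.01,.082),((186.8,170),.01,-.1),((297,70),.024,.045),((297,100),.024,.045),((297,130),.024,.045),((297,160),.024,.045),((306,130),.024,.057),((314.6,176.9),.025,.069)]:
    p=onplane(px,c,z)[:2]; print(px,"x0",p@ex-sx,"y rel",p@ey-y0)
print("carrier", [np.array([.5207,-.2124])@e for e in(ex,ey)])
E
```

```text
y0 -0.15240380581076735
(326.5, 70) x0 0.5839084389303189 y rel 0.008702408683907342
(325.3, 100) x0 0.5833538982560629 y rel -0.02745876120002036
(324.5, 130) x0 0.5833736514295799 y rel -0.06473646115682419
(186.8, 170) x0 0.5846624762324986 y rel -0.11564364712285613
(297, 70) x0 0.5834611251649388 y rel 0.007069435616038261
(297, 100) x0 0.583788678121819 y rel -0.027973480464118378
(297, 130) x0 0.5841623409442378 y rel -0.06410608231255038
(297, 160) x0 0.5845844289677138 y rel -0.10152624894204909
(306, 130) x0 0.5833846927825227 y rel -0.06411870897479419
(314.6, 176.9) x0 0.5834016044653163 y rel -0.12312930497423807
carrier [np.float64(0.5416782109685297), np.float64(-0.1510859548797736)]
```

Request:
{"fn": "servo_tool", "kwargs": {
  "offset": [
    [40, -40, 50],
    [80, -80, 100],
    [120, -116, 150],
    [120, -116, 190],
    [120, -116, 230],
    [120, -116, 255],
    [120, -116, 268],
    [120, -116, 271],
    [120, -116, 271],
    [120, -116, 271]
  ],
  "twist": [-0.03, -0.03, -0.03, -0.03, -0.03, -0.03, -0.03, -0.03, -0.03, -0.03]
}}

```text
time: 2.7
tcp_pos: [0.4652, -0.2073, 0.0173]
tool_rot: [2.346, 2.086, 0.001]
ft_force: [0.0, -0.0, 0.9]
gripper_width: 0.0003
```

```bash
cat >> h.py <<'E'
S0=np.array([.5838,-.1524])
def stage(p): p=np.array(p)[:2]; return (np.array([p@ex,p@ey])-S0)*1000
def look(name,box):
    s=manip.read_state(); c=cal("wrist"); im=cams.read_camera("wrist"); cv2.imwrite(f"pics/{name}.png",im)
    print("t",s["time"],"tcp stage",stage(s["tcp_pos"]).round(1),"z",s["tcp_pos"][2],"F",s["ft_force"].round(1))
    for n in("scene","side"):
        im=cams.read_camera(n); cc=cal(n); cv2.imwrite(f"pics/{name}_{n}.png",im)
        for a,ce,bb in blobs(im,"orange"):
            p=onplane(ce,cc,.028); q=stage(p)
            if -100<q[0]<50 and abs(q[1])<160: print(n,a,q.round(1))
E
python3 -c "
from h import *
look('w2',None)
print(carrier(cv2.imread('pics/w2.png'),cal('wrist')))"
```

```text
t 2.7 tcp stage [-97.8   0. ] z 0.017256023890063504 F [ 0.  -0.   0.9]
scene 8 [-43.   18.6]
scene 157 [-56.7 -23.8]
side 86 [-50.  -12.5]
((434.0, -277.5), (15.7, 249.3), 83.4)
```

View pics/w2.png

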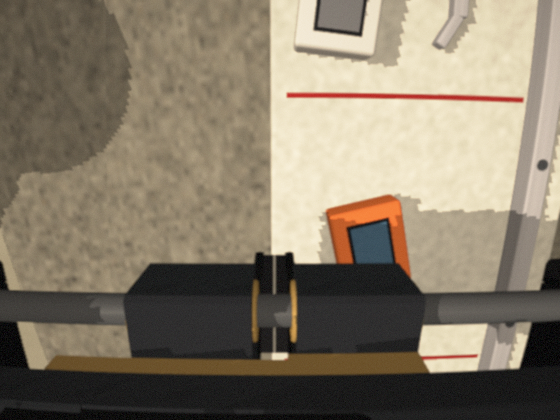

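Request:
{"fn": "servo_tool", "kwargs": {
  "offset": [
    [0, 6, 1],
    [0, 12, 1],
    [0, 18, 1],
    [0, 24, 1],
    [0, 30, 1],
    [0, 36, 1],
    [0, 42, 1],
    [0, 48, 1],
    [0, 54, 1],
    [0, 60, 1],
    [0, 66, 1],
    [0, 70, 1]
  ],
  "twist": [0, 0, 0, 0, 0, 0, 0, 0, 0, 0, 0, 0]
}}

```text
time: 4.35
tcp_pos: [0.5344, -0.215, 0.0153]
tool_rot: [2.347, 2.088, 0.0]
ft_force: [-1.0, -0.6, 0.2]
gripper_width: 0.0008
```

```bash
python3 -c "
from h import *
look('w3',None)"
```

```text
t 4.35 tcp stage [-28.2   0.3] z 0.015253383494743526 F [-1.  -0.6  0.2]
scene 181 [-55.1 -20.5]
side 120 [-51.6  -6.3]
```

View pics/w3.png

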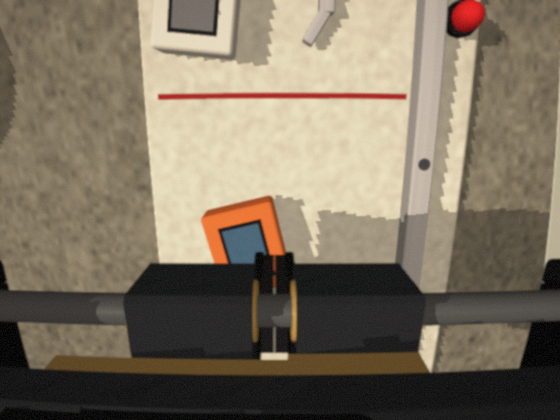

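```bash
python3 -c "
from h import *
s=manip.read_state();print(s['tcp_pos'],proj(s['tcp_pos'],cal('wrist')))
a=cv2.imread('pics/w3_scene.png');b=cv2.imread('pics/w3_side.png')
print(proj(s['tcp_pos'],cal('scene')),proj(s['tcp_pos'],cal('side')))
cv2.imwrite('pics/z3.png',np.hstack([cv2.resize(a[160:280,240:380],(400,343),interpolation=2),cv2.resize(b[150:270,230:370],(400,343),interpolation=2)]))"
```

```text
[ 0.53411119 -0.21487955  0.01522592] [272.76305356 246.65257889]
[303.72432095 227.8861453 ] [296.8472562  211.57653588]
```

View pics/z3.png

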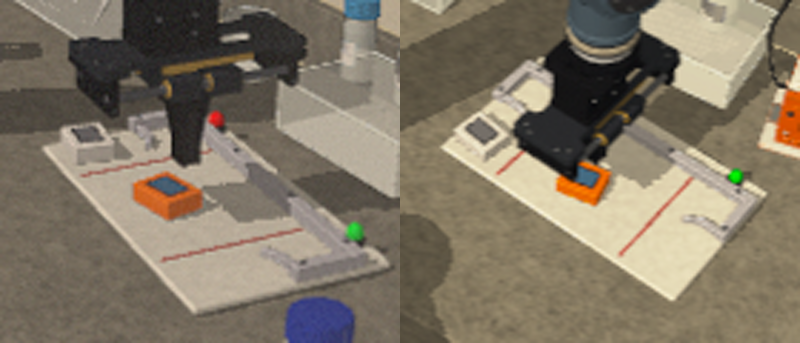

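```bash
python3 -c "
from h import *
s=manip.read_state();p=s['tcp_pos']
for dz in(0,.01,.02,.03): print(dz,[proj(p+[0,0,dz],cal(n)).round(1) for n in('scene','wrist')])
print(proj(p+[0,.03,0],cal('scene')),proj(p+[0,.03,0],cal('wrist')))
p0=np.array([.624,0,.186]);print(proj(p0,cal('scene')))
a=cv2.imread('pics/scene0.png')[70:180,230:370];b=cv2.imread('pics/w2_scene.png')[160:270,220:360];d=cams.read_camera('wrist')[180:320,200:360]
cv2.imwrite('pics/z4.png',np.hstack([cv2.resize(x,(266,230),interpolation=2) for x in(a,b,d)]))
print(cal('wrist')[5], s['joints'])"
```

```text
0 [array([303.7, 227.9]), array([272.8, 246.7])]
0.01 [array([303.8, 224.3]), array([272.7, 253.1])]
0.02 [array([303.9, 220.8]), array([272.6, 260.2])]
0.03 [array([304. , 217.2]), array([272.5, 268. ])]
[297.35554543 223.25387332] [266.51990607 196.69809059]
[290.32030223 135.61776878]
[-0.55572946 -0.13208306  0.18371715] [-5.76494881e-01  7.08039880e-01  1.68629450e+00 -5.35932009e-05
  7.47259060e-01 -4.59697942e-01]
```

View pics/z4.png

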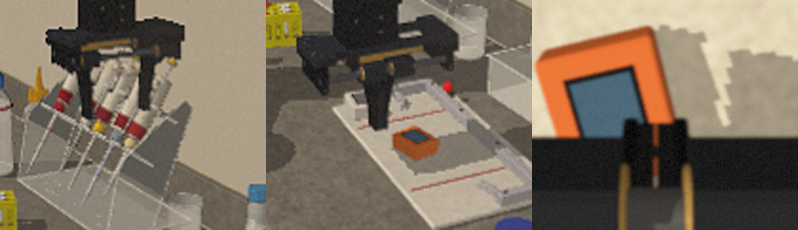

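Request:
{"fn": "servo_tool", "kwargs": {
  "offset": [
    [0, 0, -5],
    [0, -40, -5],
    [0, -74, -5],
    [0, -74, 0],
    [0, -74, 5],
    [0, -74, 5]
  ],
  "twist": [0, 0, 0, 0, 0, 0]
}}

```text
time: 5.3
tcp_pos: [0.4617, -0.2068, 0.01]
tool_rot: [2.346, 2.087, 0.0]
ft_force: [0.2, -0.5, 1.0]
gripper_width: 0.0005
```

Request:
{"fn": "servo_tool", "kwargs": {
  "offset": [
    [0, 0, 2],
    [0, 0, 4],
    [0, 0, 6],
    [0, 0, 6]
  ],
  "twist": [0, 0, 0, 0]
}}

```text
time: 5.8
tcp_pos: [0.4604, -0.2062, 0.004]
tool_rot: [-2.347, -2.088, 0.0]
ft_force: [0.6, -0.2, 0.2]
gripper_width: 0.0006
```

```bash
python3 -c "
from h import *
look('w5',None); s=manip.read_state();print(s['tcp_pos'])
a=cv2.imread('pics/w5_scene.png')[170:260,240:360];d=cv2.imread('pics/w5.png')[170:290,200:360]
cv2.imwrite('pics/z5.png',np.hstack([cv2.resize(x,(400,300),interpolation=2) for x in(a,d)]))
"
```

```text
t 5.8 tcp stage [-102.7    0.6] z 0.004043131054017789 F [ 0.6 -0.2  0.2]
scene 156 [-56.7 -23.8]
side 78 [-50.5 -14.4]
[ 0.460514   -0.20628817  0.00427905]
```

View pics/z5.png

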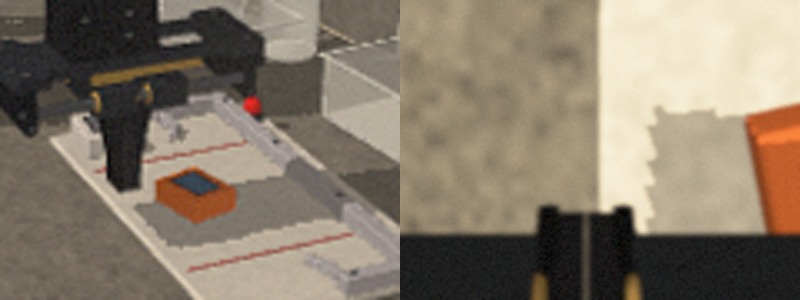

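Request:
{"fn": "servo_tool", "kwargs": {
  "offset": [
    [0, 0, 2],
    [0, 0, 4],
    [0, 0, 6],
    [0, 0, 8],
    [0, 0, 8]
  ],
  "twist": [0, 0, 0, 0, 0]
}}

```text
time: 6.58
tcp_pos: [0.4604, -0.2062, -0.004]
tool_rot: [-2.347, -2.088, 0.0]
ft_force: [0.2, -0.4, -0.2]
gripper_width: 0.0004
```

Request:
{"fn": "servo_tool", "kwargs": {
  "offset": [
    [0, 0, 2],
    [0, 0, 4],
    [0, 0, 6],
    [0, 0, 6]
  ],
  "twist": [0, 0, 0, 0]
}}

```text
time: 7.08
tcp_pos: [0.4604, -0.2062, -0.0099]
tool_rot: [-2.347, -2.088, 0.0]
ft_force: [0.3, -0.3, 0.4]
gripper_width: 0.0002
```

Request:
{"fn": "servo_tool", "kwargs": {
  "offset": [
    [0, 0, 1],
    [0, 0, 2],
    [0, 0, 3],
    [0, 0, 3]
  ],
  "twist": [0, 0, 0, 0]
}}

```text
time: 7.58
tcp_pos: [0.4604, -0.2062, -0.0128]
tool_rot: [-2.347, -2.088, 0.0]
ft_force: [-0.1, -0.4, -0.2]
gripper_width: 0.0007
```

Request:
{"fn": "servo_tool", "kwargs": {
  "offset": [
    [0, 0, 1],
    [0, 0, 2],
    [0, 0, 2]
  ],
  "twist": [0, 0, 0]
}}

```text
time: 7.95
tcp_pos: [0.4604, -0.2062, -0.0149]
tool_rot: [-2.347, -2.088, 0.0]
ft_force: [0.3, -0.4, -0.2]
gripper_width: 0.0003
```

Request:
{"fn": "servo_tool", "kwargs": {
  "offset": [
    [0, 0, 1],
    [0, 0, 2],
    [0, 0, 2]
  ],
  "twist": [0, 0, 0]
}}

```text
time: 8.32
tcp_pos: [0.4604, -0.2062, -0.0169]
tool_rot: [-2.347, -2.088, 0.0]
ft_force: [-0.4, 0.2, -0.7]
gripper_width: 0.0007
```

```bash
python3 -c "
from h import *
look('w6',None); s=manip.read_state();p=s['tcp_pos'];print(p,[proj(p+[0,0,d],cal('scene')).round(1) for d in(0,.02,.025,.03,.035)])
a=cv2.imread('pics/w6_scene.png')[180:255,250:350];d=cv2.imread('pics/w6.png')[170:290,200:360]
cv2.imwrite('pics/z6.png',np.hstack([cv2.resize(x,(400,300),interpolation=2) for x in(a,d)]))
"
```

```text
t 8.325 tcp stage [-102.7    0.5] z -0.01686924753710005 F [-0.4  0.2 -0.7]
scene 158 [-56.2 -24. ]
side 63 [-49.1 -17.3]
[ 0.46052286 -0.20626783 -0.01673977] [array([276.7, 244.8]), array([276.7, 237.7]), array([276.7, 235.9]), array([276.7, 234.1]), array([276.7, 232.3])]
```

View pics/z6.png

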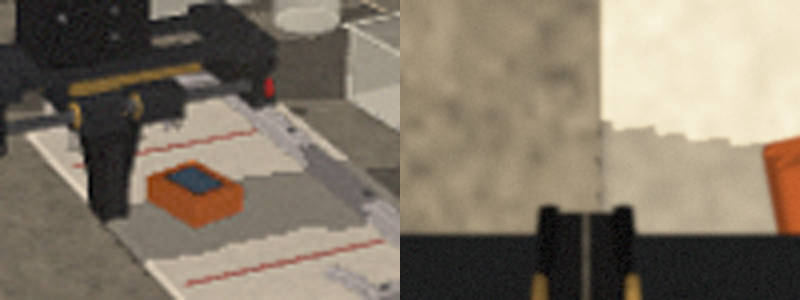

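Request:
{"fn": "servo_tool", "kwargs": {
  "offset": [
    [0, 6, -1],
    [0, 12, -1],
    [0, 18, -1],
    [0, 24, -1],
    [0, 30, -1],
    [0, 35, -1],
    [0, 40, -1],
    [0, 45, -1],
    [0, 50, -1],
    [0, 50, -1]
  ],
  "twist": [0, 0, 0, 0, 0, 0, 0, 0, 0, 0]
}}

```text
time: 9.72
tcp_pos: [0.5109, -0.2124, -0.0157]
tool_rot: [2.346, 2.087, 0.0]
ft_force: [0.2, 0.6, 0.7]
gripper_width: 0.0006
```

```bash
cat >> h.py <<'E'
def wr(name):
    c=cal("wrist"); s=manip.read_state(); im=cams.read_camera("wrist"); cv2.imwrite(f"pics/{name}.png",im)
    h=cv2.cvtColor(im,cv2.COLOR_BGR2HSV); H,S,V=cv2.split(h)
    m=((H>=3)&(H<=20)&(S>150)&(V>90)).astype(np.uint8)*255; m[255:]=0; m[:,:120]=0
    k=max(cv2.findContours(m,cv2.RETR_EXTERNAL,cv2.CHAIN_APPROX_NONE)[0],key=cv2.contourArea)
    W=np.array([stage(onplane(p[0],c,.028)) for p in k if p[0][1]<253])
    print("tcp",stage(s["tcp_pos"]).round(1),s["tcp_pos"][2].round(4),"F",s["ft_force"].round(1),"x range",W[:,0].min().round(1),W[:,0].max().round(1),"ymax",W[:,1].max().round(1))
    # top (far, +y) edge: fit outermost y per column
    xs=np.round(W[:,0]); lo,hi=xs.min()+6,xs.max()-6
    E=np.array([(x,W[xs==x,1].max()) for x in np.unique(xs) if lo<=x<=hi]); a,b=np.polyfit(E[:,0],E[:,1],1)
    ys=np.round(W[:,1]); print("yaw +y edge",np.arctan(a).round(3),"at mid",(a*E[:,0].mean()+b).round(1))
    for nm,f in(("rail",np.max),("front",np.min)):
        E=np.array([(y,f(W[ys==y,0])) for y in np.unique(ys) if y<ys.max()-9]); 
        if len(E)>4: a,b=np.polyfit(E[:,0],E[:,1],1); print(nm,"edge yaw",-np.arctan(a).round(3),"x mean",E[:,1].mean().round(1),"y",E[:,0].min(),E[:,0].max())
    return im
E
python3 -c "
from h import *
wr('w7')"
```

```text
tcp [-51.9   0.1] -0.0157 F [0.2 0.6 0.7] x range -42.0 -2.7 ymax 26.3
yaw +y edge -0.019 at mid 26.1
```

Request:
{"fn": "servo_tool", "kwargs": {
  "offset": [
    [0, 6, 0],
    [0, 12, 0],
    [0, 18, 0],
    [0, 24, 0],
    [0, 30, 0],
    [0, 36, 0],
    [0, 41, 0],
    [0, 44, 0],
    [0, 46, 0],
    [0, 47, 0],
    [0, 48, 0],
    [0, 48, 0]
  ],
  "twist": [0, 0, 0, 0, 0, 0, 0, 0, 0, 0, 0, 0]
}}

```text
time: 11.28
tcp_pos: [0.558, -0.2177, -0.0157]
tool_rot: [2.347, 2.088, 0.0]
ft_force: [0.9, -0.2, -0.5]
gripper_width: 0.0004
```

```bash
python3 -c "
from h import *
wr('w8')"
```

```text
tcp [-4.5  0.3] -0.0157 F [ 0.9 -0.2 -0.5] x range 4.9 44.2 ymax 25.9
yaw +y edge -0.012 at mid 25.8
```

Request:
{"fn": "servo_tool", "kwargs": {
  "offset": [
    [0, 0.5, 0],
    [0, 1, 0],
    [0, 1.5, 0],
    [0, 1.5, 0]
  ],
  "twist": [0, 0, 0, 0]
}}

```text
time: 11.82
tcp_pos: [0.5586, -0.2177, -0.0158]
tool_rot: [-2.346, -2.087, 0.001]
ft_force: [-2.3, -0.7, 0.8]
gripper_width: 0.0004
```

```bash
python3 -c "
from h import *
wr('w9'); c=cal('scene')
for px in((372,199),(385,222)): print(onplane(px,c,0))"
```

```text
tcp [-3.8  0.4] -0.0158 F [-2.3 -0.7  0.8] x range 5.6 44.9 ymax 26.0
yaw +y edge -0.026 at mid 25.8
[ 0.8252517  -0.13540824  0.        ]
[ 0.75656978 -0.27057536  0.        ]
```

Request:
{"fn": "servo_tool", "kwargs": {
  "offset": [
    [0, -6, 0],
    [0, -18, 0],
    [0, -30, -5],
    [8, -30, -15],
    [16, -30, -25],
    [24, -30, -25],
    [32, -30, -25],
    [40, -30, -25],
    [48, -30, -25],
    [50, -30, -25],
    [50, -30, -25],
    [50, -30, -25]
  ],
  "twist": [0, 0, -1, -2, -3, -4, -5, -6, -7, -8, -9, -9]
}}

```text
time: 13.38
tcp_pos: [0.5349, -0.1645, 0.0093]
tool_rot: [0.187, 3.136, 0.0]
ft_force: [-0.3, 0.1, 0.1]
gripper_width: 0.0001
```

```bash
python3 -c "
from h import *
s=manip.read_state();R=cv2.Rodrigues(s['tool_rot'])[0];print(s['time'],stage(s['tcp_pos']),s['tcp_pos'][2],s['joints'].round(2),'toolx deg',np.degrees(np.arctan2(R[1,0],R[0,0])), 'want',180+np.degrees(th))
for n in('scene','side'):
    im=cams.read_camera(n);c=cal(n);cv2.imwrite(f'pics/x1_{n}.png',im)
    for a,ce,bb in blobs(im,'orange'): print(n,a,ce,stage(onplane(ce,c,.028)).round(1))"
```

```text
13.375 [-33.51846504  50.50578195] 0.009250585756780512 [-0.5   0.7   1.73  0.    0.71 -1.95] toolx deg 173.17227108429023 want 173.39379662214162
scene 146 [322.4 225.4] [  8.8 -28.2]
scene 165 [416.6 233.9] [ 197.4 -160.5]
side 132 [381.8 171.6] [ 282.8 -123.7]
side 393 [375.2 193.8] [ 183.5 -157.5]
side 90 [310.  203.2] [ 16.6 -17. ]
side 9 [139.1 229.4] [-397.1  323.2]
```

Request:
{"fn": "servo_tool", "kwargs": {
  "offset": [
    [-30, 0, 0],
    [-55, 0, 0],
    [-55.5, 0, 12],
    [-55.5, 0, 25],
    [-55.5, -6, 25],
    [-55.5, -12, 25],
    [-55.5, -12, 25]
  ],
  "twist": [0, 0, 0, 0, 0, 0, 0]
}}

```text
time: 14.35
tcp_pos: [0.5891, -0.1841, -0.0154]
tool_rot: [0.186, 3.135, -0.001]
ft_force: [1.2, -0.3, 0.1]
gripper_width: 0.0002
```

```bash
cat >> h.py <<'E'
def sb():
    s=manip.read_state(); print("t",s["time"],"tcp",stage(s["tcp_pos"]).round(1),s["tcp_pos"][2].round(4),"F",s["ft_force"].round(1))
    for n in("scene","side"):
        im=cams.read_camera(n);c=cal(n)
        for a,ce,bb in blobs(im,"orange"):
            q=stage(onplane(ce,c,.028))
            if abs(q[0])<60 and abs(q[1])<170: print(n,a,ce,q.round(1))
E
python3 -c "
from h import *
sb();im=cams.read_camera('wrist');cv2.imwrite('pics/w10.png',im)
h=cv2.cvtColor(im,cv2.COLOR_BGR2HSV);H,S,V=cv2.split(h);print([b for b in blobs(im,'orange',60)])"
```

```text
t 14.35 tcp [22.5 37.3] -0.0154 F [ 1.2 -0.3  0.1]
scene 162 [322.9 224.9] [ 11.2 -26.3]
side 125 [307.4 201.7] [16.3 -6.9]
[(2898, array([185.8, 250. ]), [134, 236, 106, 42])]
```

View pics/w10.png

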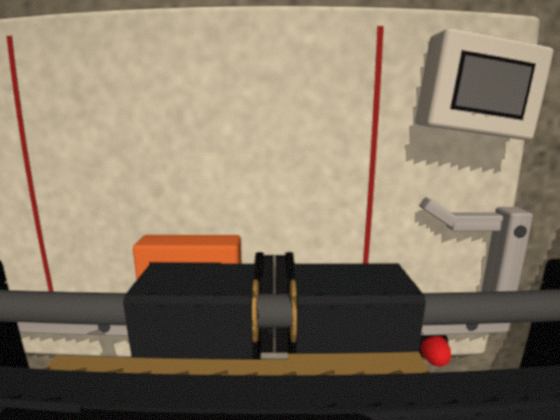

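Request:
{"fn": "servo_tool", "kwargs": {
  "offset": [
    [0, -5, 0],
    [0, -10, 0],
    [-0.3, -15, 0],
    [-0.5, -20, 0],
    [-0.7, -25, 0],
    [-1, -30, 0],
    [-1, -35, 0],
    [-1.2, -40, 0],
    [-1.4, -45, 0],
    [-1.5, -50, 0],
    [-1.5, -50, 0]
  ],
  "twist": [0, 0, 0, 0, 0, 0, 0, 0, 0, 0, 0]
}}

```text
time: 15.88
tcp_pos: [0.585, -0.2337, -0.0156]
tool_rot: [0.184, 3.135, -0.001]
ft_force: [-0.6, -0.6, -0.5]
gripper_width: 0.001
```

```bash
cat >> h.py <<'E'
def front(name):
    s=manip.read_state(); c=cal("wrist"); im=cams.read_camera("wrist"); cv2.imwrite(f"pics/{name}.png",im)
    H,S,V=cv2.split(cv2.cvtColor(im,cv2.COLOR_BGR2HSV)); m=(H>=3)&(H<=20)&(S>150)&(V>90)
    print("tcp",stage(s["tcp_pos"]).round(1),"F",s["ft_force"].round(1))
    cols=[x for x in range(60,262) if m[200:262,x].sum()>4]
    E=np.array([stage(onplane((x,200+np.argmax(m[200:262,x])-.5),c,.01)) for x in cols[6:-6]])
    a,b=np.polyfit(E[:,1],E[:,0],1); print("front edge yaw",-np.arctan(a).round(3),"x",E[:,0].mean().round(1),"cols",cols[0],cols[-1],"y",E[:,1].min().round(1),E[:,1].max().round(1))
    return im
E
python3 -c "
from h import *
front('w11');sb()"
```

```text
tcp [ 24.2 -12.5] F [-0.6 -0.6 -0.5]
front edge yaw 0.04 x 7.1 cols 129 254 y -83.8 -25.6
t 15.925 tcp [ 24.2 -12.2] -0.0157 F [ 0.3 -0.4 -1.4]
scene 175 [331.4 232.3] [ 11.2 -69.5]
side 132 [318.  208.4] [ 15.9 -48.9]
```

```bash
python3 -c "
from h import *
im=cv2.imread('pics/w11.png');H,S,V=cv2.split(cv2.cvtColor(im,cv2.COLOR_BGR2HSV)); m=(H>=3)&(H<=20)&(S>150)&(V>90)
print([(x,200+int(np.argmax(m[200:262,x])),int(m[200:262,x].sum())) for x in range(126,262,4)])"
```

```text
[(126, 200, 3), (130, 204, 8), (134, 238, 5), (138, 200, 0), (142, 200, 0), (146, 200, 0), (150, 240, 22), (154, 236, 26), (158, 233, 29), (162, 232, 30), (166, 232, 28), (170, 232, 28), (174, 232, 28), (178, 232, 28), (182, 232, 28), (186, 233, 27), (190, 232, 28), (194, 232, 28), (198, 232, 28), (202, 233, 27), (206, 233, 27), (210, 232, 28), (214, 232, 28), (218, 232, 28), (222, 233, 27), (226, 233, 27), (230, 232, 28), (234, 232, 28), (238, 232, 30), (242, 232, 30), (246, 232, 30), (250, 232, 30), (254, 252, 7), (258, 200, 0)]
```

Request:
{"fn": "servo_tool", "kwargs": {
  "offset": [
    [0, -5, 0],
    [0, -10, 0],
    [-0.3, -15, 0],
    [-0.5, -20, 0],
    [-0.7, -25, 0],
    [-1, -30, 0],
    [-1, -35, 0],
    [-1.2, -40, 0],
    [-1.4, -45, 0],
    [-1.5, -50, 0],
    [-1.5, -53, 0],
    [-1.5, -53, 0]
  ],
  "twist": [0, 0, 0, 0, 0, 0, 0, 0, 0, 0, 0, 0]
}}

```text
time: 17.52
tcp_pos: [0.5803, -0.2863, -0.0156]
tool_rot: [0.184, 3.135, -0.001]
ft_force: [0.1, -0.1, -0.2]
gripper_width: 0.0005
```

```bash
sed -i 's/sum()>4\]/sum()>22]/' h.py; python3 -c "
from h import *
front('w12');sb()"
```

```text
tcp [ 25.6 -65.3] F [ 0.1 -0.1 -0.2]
front edge yaw 0.043 x 6.5 cols 149 253 y -125.5 -78.9
t 17.575 tcp [ 25.5 -65. ] -0.0157 F [ 0.8 -0.4 -0.5]
scene 196 [342.2 241.5] [  11.8 -120.2]
side 140 [332.1 216.5] [  17.9 -101.5]
```

Request:
{"fn": "servo_tool", "kwargs": {
  "offset": [
    [0, -4, 0],
    [0, -8, 0],
    [0, -12, 0],
    [0, -16, 0],
    [0, -19, 0],
    [0, -21, 0],
    [0, -22.5, 0],
    [0, -23.5, 0],
    [0, -24.5, 0],
    [0, -25, 0],
    [0, -25, 0]
  ],
  "twist": [0, 0, 0, 0, 0, 0, 0, 0, 0, 0, 0]
}}

```text
time: 19.05
tcp_pos: [0.5771, -0.3106, -0.0158]
tool_rot: [-0.184, -3.136, 0.0]
ft_force: [-0.3, 0.8, 0.2]
gripper_width: 0.0006
```

```bash
python3 -c "
from h import *
front('w13');sb()"
```

```text
tcp [ 25.2 -89.8] F [-0.3  0.8  0.2]
front edge yaw -0.007 x 6.8 cols 149 254 y -150.0 -103.0
t 19.1 tcp [ 25.3 -89.8] -0.0157 F [-0.7  1.1  0.6]
scene 137 [345.4 244.1] [  12.3 -134.1]
side 138 [338.6 220.3] [  18.6 -125.5]
```

Nearly at the stop; small further steps until force rises.

Request:
{"fn": "servo_tool", "kwargs": {
  "offset": [
    [0, -0.5, 0],
    [0, -1, 0],
    [0, -1.5, 0],
    [0, -2, 0],
    [0, -2, 0]
  ],
  "twist": [0, 0, 0, 0, 0]
}}

```text
time: 19.82
tcp_pos: [0.5769, -0.3116, -0.0158]
tool_rot: [-0.184, -3.136, -0.002]
ft_force: [1.0, 4.5, 1.0]
gripper_width: 0.0006
```

Request:
{"fn": "servo_tool", "kwargs": {
  "offset": [
    [0, 8, 0],
    [0, 25, 0],
    [0, 30, -30],
    [0, 30, -80],
    [0, 30, -130],
    [0, 10, -180],
    [-30, -10, -230],
    [-60, -30, -250],
    [-70, -30, -250],
    [-70, -30, -250],
    [-70, -30, -250]
  ],
  "twist": [0, 0, 0, 0, 0, 0, 0, 0, 0, 0, 0]
}}

```text
time: 21.2
tcp_pos: [0.6413, -0.3486, 0.232]
tool_rot: [-0.182, -3.132, -0.004]
ft_force: [-0.8, -0.1, -0.1]
gripper_width: 0.0004
```

```bash
python3 -c "
from h import *
s=manip.read_state();c=cal('wrist');im=cams.read_camera('wrist');cv2.imwrite('pics/w14.png',im)
print(stage(s['tcp_pos']),[b for b in blobs(im,'green',20)])
for b in blobs(im,'green',20): print('green',stage(onplane(b[1],c,.025)))
bo=[b for b in blobs(im,'orange',100) if 0<stage(onplane(b[1],c,.028))[0]<60]; print(bo)
x,y,w,h=bo[0][2]; (cx,cy),sz,t=carrier(im,c,(x-8,y-8,x+w+8,y+h+8)); print('carrier stage',stage([cx/1000,cy/1000]),sz,t, 'stage deg',np.degrees(th))
sb()"
```

```text
[  93.32591897 -120.085276  ] [(132, array([269.3, 159.8]), [263, 154, 13, 13])]
green [  68.40892529 -124.76282441]
[(837, array([268.8, 120.2]), [247, 103, 44, 36])]
carrier stage [  25.15490974 -124.98471102] (48.1, 38.1) 83.3 stage deg -6.6062033778583915
t 21.25 tcp [  93.6 -120.4] 0.2324 F [0.1 0.1 0.4]
scene 125 [345.7 244.4] [  12.2 -135.6]
side 131 [338.6 220.5] [  18.  -125.9]
```

View pics/w14.png

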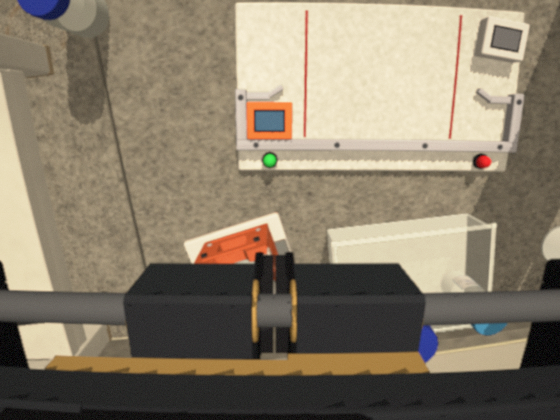

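The view shows the carrier at (269,120), square in the corner beside the green lamp (269,160). It measures stage (25.2, -125.0), with yaw within 0.1°. The spare and the blue bottle are standing. I'm handing in.

```bash
python3 -c "
from plant import manip
print(manip.hand_in())"
```

```text
the job is handed in; nothing more can be done
None
```

The orange carrier is fully home in the corner of the green-lamp (right) pocket, and I handed the job in at about 21 s of the 64 s. I pushed it flat against the rail between the red lines, then slid it along the rail to the end stop and moved clear.

**Last check:** the closing wrist view puts the carrier at stage x = 25.2, y = -125.0 mm, where home is 25, -125. It is square to within about 0.1°. Force rose when it met the rail (about 2 N) and the end stop (about 4.5 N). The spare and the blue bottle appear untouched in that picture. The brown bottle was out of view, but the arm never went near it.

**What disagreed:**
- **Finger length:** the fingers really end about 28 mm short of the reported TCP. My first sweep therefore passed over the carrier without touching it. I backed off, lowered further behind it in small steps, and pushed again.
- **Other cameras:** the scene and side cameras read the carrier roughly 5–13 mm away from the wrist camera, because of viewing angle and partly hidden edges. I relied on the wrist camera and the contact forces.

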